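# Take a thermometer reading of the clay in the round-welled mould

### The arm

A 6-joint arm with a two-finger parallel gripper is mounted at the origin on the work surface. World frame = base frame: x ahead of the robot, y to its left, z up, the work surface at z = 0. Lengths are in m, angles in rad, forces in N, time in s.
With the tool pointing down it reaches from about 0.35 to 0.775 m from the base axis. Payload 7.3 kg.
Tool frame: the origin (TCP) lies midway between the tips of the shut fingers; the grasp point (between the pads) lies 19 mm behind it (tcp_to_grasp is the distance from the TCP to the grasp point, in m); z points along the fingers, y is the line along which they close (so a half turn about z gives the same grasp; the last joint's range is limited). The gripper opens to 92 mm and grips with 3 to 60 N. Pads are 19 mm wide; open, the fingers measure 130 mm over their backs; the gripper's body (75 mm by 190 mm) begins 47 mm behind the grasp point.
Start: joints at [-0.146, 0.342, 1.524, -0, 1.275, -0.146], TCP at [0.525, 0, 0.227] pointing down, gripper open.
Joint ranges: [-2.53, 2.53], [-0.77, 2.02], [0.04, 2.7], [-1, 4.14], [0.28, 2.66], [-3.11, 3.11]. Speed limits (rad/s): [2.57, 2.57, 3.14, 3.14, 3.14, 3.14].

### API

Orientations are given as [roll, pitch, yaw] about the fixed x, y, z axes, in that order (R = Rz(yaw) Ry(pitch) Rx(roll)).
In Python, from cell import observe, read_camera, calibration, hand_in, tcp_to_grasp gives the robot as it stands.
- The arm moves only by the tool send_rows, never from a script. Its argument "targets" is a list of rows, each a list of 5 numbers: the opening, from 0 (shut) to 1 (fully open), then the shift along the world's x, y, z in m, then the turn about the world's z in rad. A call has 1 to 5 rows; each row shifts and turns the commanded pose from where the row before left it; what a row does not reach is not made up. A row lasts 1/10 s, in which the tool goes at most 50 mm and 8.59 degrees, less where a joint would pass 70% of its speed; a pose out of reach is approached as far as the arm can. A call is refused whole if a number of a shift passes 0.05 or a number of a turn 0.15, either way. A call with a gripper value outside its range is refused whole. The fingers move at their own pace and stop on an object; "grip_force" is the grip in N (left out, the last holds). Time passes only in rows, so rows that do not move let the fingers close. It gives the time, the measured TCP pose, the force, the opening and the grip force at its end, in the units of the state.
- observe(): the state, without advancing time (a new reading comes with each control period).
- read_camera(name): name is "scene" or "side" or "wrist"; returns (picture, depth): 400x640x3 uint8, red, green, blue; 400x640 float32, m along the optical axis (not along the pixel's ray), 0 where there is no reading.
- calibration(name): a dict with "intrinsics" (3x3 intrinsics, pixels), "world_to_cam" (4x4, takes a point from world to camera coordinates); the wrist camera has in their place "hand_eye" (4x4, takes a point from camera to tool coordinates, whose origin is the TCP and whose axes are the flange's). Camera axes: x right, y up, looking along -z (the intrinsics and any distortion apply to the point x, -y, -z); pixel columns grow to the right and rows downward; lengths in m; the calibration is good to about 2 mm. A picture is of the moment at which its call begins: read the wrist's pose just before it. calibration takes no time and is no camera call.
- hand_in(): hands the job in; it is judged then, once.
The state is a dict: "time": time; "qpos": joint angles; "qvel": joint speeds; "joint_efforts": joint torques, N m; "tool_pos": TCP position; "tool_rot": TCP orientation; "contact_force": force on the tool from outside, world axes, zero at the start; "torque": the same for the moment, N m; "opening": finger opening in m; "grip_force": force on a finger pad.
Only numpy, scipy, OpenCV 4.12 (cv2) and the standard library are available. Lean on these libraries where they do the work, as an engineer would, in place of code of your own. Each camera call takes 0.05 s, during which the arm holds its last target. There are 200 camera calls.

### The job

Pick up the hand-held thermometer, aim it squarely into the middle of the sloping round well of the plaster mould, press gently until its sprung nose is about half way in on the clay, and hold it steady there for two seconds. Then lay it right way up and lengthwise on the middle of its cork pad without dropping it. Do not touch the mould with the square well with the thermometer, and leave everything else on the bench where it is.

Things in the scene. Friction and masses are not known exactly. Their poses are not given: they have to be found in the camera images.
- thermometer: Loose hand-held thermometer, 175 mm long, 0.25 kg, lying flat. Grey housing 34 mm wide, 36 mm high, x -85 to +35 mm; black collar (29 mm diameter) to x = 56 mm; sprung steel nose (20 mm diameter) to x = 90 mm. Origin on the underside; x points along it to the nose (the aiming direction, axis at z = 18 mm), z up through the small screen. Grip across the housing near x = -10 mm.
- nose_tip (a point): Centre of the nose's front end, (90, 0, 18) mm in the thermometer's frame when the nose is out; it moves back with the nose.
- nose (a joint): How far the sprung nose is pushed in, m: 0 out, 0.012 fully in. It starts to move at about 1 N and needs about 0.5 N per mm more: about 4 N half way, 7 N fully in.
- mould_round: Fixed plaster mould block, 127 mm deep (x), 110 mm wide (y), 131 mm high, with a ROUND well in its sloping front, which faces its own -x (the block's yaw varies). Origin at the underside's centre.
- well: The round well, 60 mm diameter, in the mould's sloping 110 x 110 mm face. Origin at the centre of its mouth, in the face's plane, 85 mm above the bench; z points squarely out of the face, 35 degrees above level; x up the slope. The flat reddish clay in it is parallel to the mouth, 2 to 16 mm below it (shrunk back; the depth is not reported and must be felt).
- mould_square: Fixed plaster block of the same shape and size beside it, with a SQUARE well (56 mm). Leave alone. Origin and axes as for the other mould; the two may stand in either place.
- pad: Fixed cork pad 230 x 110 x 6 mm, the thermometer's resting place. Origin at the underside's centre (top 6 mm above), x along its length.
- mug: White mug, 80 mm diameter, 90 mm high, loose; origin at its underside.
- glaze_jar: Glass jar with white lid, 70 mm diameter, 85 mm high, loose; origin at its underside.
- tape_roll: Roll of tape, 90 mm diameter, 30 mm high, lying flat, loose; origin at its underside.
- sponge: Sponge block 90 x 60 x 30 mm, loose; origin at its underside.
- rib: Wooden spatula, 180 mm long, lying along its x, loose.
- bowl: Terracotta bowl, 110 mm diameter, 50 mm high, loose; origin at its underside.
- cone: Grey blunt cone, 64 mm diameter at the foot, 75 mm high, loose; origin at its underside.
Mind the look-alikes: they are no part of the job. Of the things that look like the thermometer, the middle-sized one is meant. What is shaped like the mould_round but pink is not meant.

How it is judged:
By the outcome, as a careful person would: the job done as asked, in the order asked, and still so for the second after the job is handed in, with the robot touching nothing.
It also fails if it takes over 56 s, if anything falls off the work surface, if the arm or the gripper's body presses on something with over 40 N, if the wrist force passes 120 N, or if a joint passes its speed limit or range.

## Working session

There is one attempt and no reset: what is moved stays moved. The work goes in short steps, Python scripts to look and compute and a tool call to move; the robot and the scene stay as the last step left them, time stands still between calls to the robot, and variables do not carry over. Pictures are saved under pics/ and viewed, at most 10 in all, crops included, and the job is handed in when it is done.

Besides the shell and the picture viewer there is one more tool, called after "Call:" as a command line: name --pt "numbers of a row" for each row, then --argument value for the rest. send_rows: Moves the arm, as the interface text tells. Its arguments: {"type":"object","properties":{"targets":{"type":"array","items":{"type":"array","items":{"type":"number"}}},"grip_force":{"type":"number"}},"required":["targets"]}

```bash
ls; mkdir -p pics; cat > h.py <<'E'
import numpy as np, cv2
from cell import observe, read_camera, calibration, hand_in, tcp_to_grasp
from scipy.spatial.transform import Rotation as R
def cloud(name):
    s=observe(); im,d=read_camera(name); c=calibration(name); K=np.array(c["intrinsics"])
    v,u=np.mgrid[:400,:640].astype(float)
    p=cv2.undistortPoints(np.stack([u.ravel(),v.ravel()],1)[:,None],K,np.array(c.get("distortion",np.zeros(5)),float))[:,0].reshape(400,640,2)
    P=np.stack([p[...,0]*d,-p[...,1]*d,-d],-1)
    if name=="wrist":
        T=np.eye(4);T[:3,:3]=R.from_euler('xyz',s["tool_rot"]).as_matrix();T[:3,3]=s["tool_pos"];T=T@np.array(c["hand_eye"])
    else: T=np.linalg.inv(np.array(c["world_to_cam"]))
    W=P@T[:3,:3].T+T[:3,3]; W[d==0]=np.nan
    return im,W
E
python3 - <<'E'
from h import *
s=observe();print(s,tcp_to_grasp)
for n in("scene","side"):
    im,W=cloud(n);np.savez(f"{n}0.npz",im=im,W=W);cv2.imwrite(f"pics/{n}0.png",im[...,::-1]);print(calibration(n).keys())
E
```

```text
pics
{'time': 0.0, 'qpos': array([-1.45982721e-01,  3.42733851e-01,  1.52500591e+00, -2.55105433e-05,
        1.27540939e+00, -1.46008422e-01]), 'qvel': array([ 0.00012013, -0.00019536,  0.00016645, -0.00079319,  0.00114636,
        0.0012907 ]), 'joint_efforts': array([ 7.61924657e-04, -4.31245601e+01, -2.44219762e+01,  7.17750052e-02,
        5.59406646e-02, -1.04314388e-04]), 'tool_pos': array([5.2459316e-01, 8.3300709e-05, 2.2604307e-01]), 'tool_rot': array([-3.14004916e+00, -2.02321258e-04,  1.57082932e+00]), 'contact_force': array([-0.64016139, -0.37558715, -0.45958541]), 'torque': array([-0.01701671,  0.0016377 , -0.01510671]), 'grip_force': 0.0, 'opening': 0.09176054559877651} 0.0188
dict_keys(['intrinsics', 'world_to_cam'])
dict_keys(['intrinsics', 'world_to_cam'])
```

View pics/scene0.png

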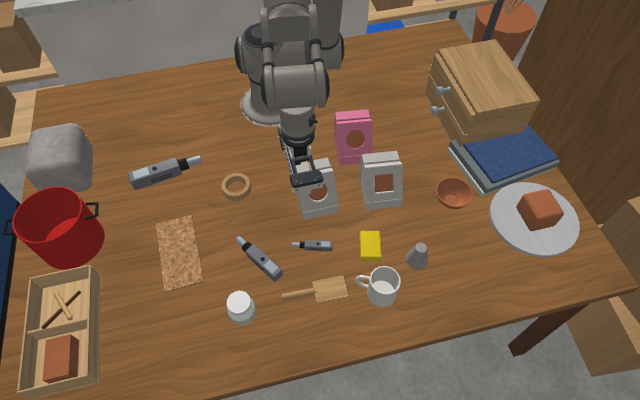

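View pics/side0.png

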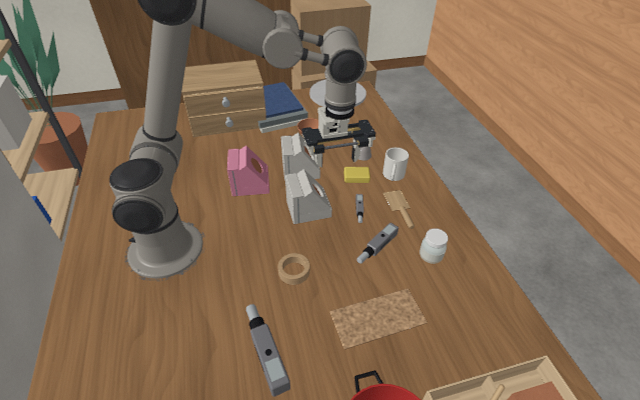

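Scene view: three thermometer look-alikes, the large (165,172), the middle (259,257) and the small (313,245). The middle one is meant; I'll check that by its length. The white round mould is at (316,188), the square one at (382,180), the pink one to ignore at (353,137), and the pad at (179,252).

```bash
cat > m.py <<'E'
from h import *
f=np.load("scene0.npz");im,W=f["im"],f["W"]
def reg(u0,u1,v0,v1,zl,zh):
    m=np.zeros((400,640),bool);m[v0:v1,u0:u1]=1
    return m&(W[...,2]>zl)&(W[...,2]<zh)
def box(m):
    p=W[m][:,:2].astype(np.float32);r=cv2.minAreaRect(p);return r,cv2.boxPoints(r).round(4).tolist(),len(p)
for n,a in dict(big=(125,208,145,195),mid=(230,287,228,285),small=(288,336,234,256)).items():
    m=reg(*a,0.006,.08);print(n,box(m),np.nanpercentile(W[m][:,2],[5,50,98]))
m=reg(*(230,287,228,285),.006,.08);P=W[m];c=np.cov(P[:,:2].T);w,v=np.linalg.eigh(c);a=v[:,1];print("axis",a,P.mean(0))
t=P[:,:2]@a;n=np.array([-a[1],a[0]])
for lo in np.arange(t.min(),t.max(),.015):
    k=(t>=lo)&(t<lo+.015);q=P[k];print(round(lo,3),k.sum(),np.ptp(q[:,:2]@n).round(4),q[:,2].max().round(4),np.ptp(q[:,:2]@n)/2+(q[:,:2]@n).min())
# pad by colour/height
m=reg(150,208,210,295,.003,.012);m=cv2.morphologyEx(m.astype(np.uint8),cv2.MORPH_OPEN,np.ones((3,3)))>0
print("pad",box(m),np.median(W[m][:,2]))
# mould faces
for nm,a in dict(rnd=(296,342,155,222),sq=(358,406,150,212)).items():
    m=reg(*a,.01,.14);print(nm,"top z",np.nanmax(W[m][:,2]),box(m))
big=np.vstack([im[220:295,225:345]]);cv2.imwrite("pics/crop.png",cv2.resize(big,None,fx=5,fy=5,interpolation=cv2.INTER_CUBIC)[...,::-1])
E
python3 m.py
```

```text
big (((0.2180696427822113, -0.3869624137878418), (0.26848310232162476, 0.20267429947853088), 75.34617614746094), [[0.08609999716281891, -0.4912000000476837], [0.28220000863075256, -0.5425000190734863], [0.35010001063346863, -0.2827000021934509], [0.15399999916553497, -0.23149999976158142]], 1221) [0.00734391 0.04119495 0.05196643]
mid (((0.5978043079376221, -0.15813806653022766), (0.15224647521972656, 0.18661367893218994), 82.10863494873047), [[0.4948999881744385, -0.2206999957561493], [0.6797999739646912, -0.24639999866485596], [0.7006999850273132, -0.09549999982118607], [0.5157999992370605, -0.06989999860525131]], 734) [0.00840045 0.03454161 0.04113759]
small (((0.6090371012687683, 0.0037204474210739136), (0.11824711412191391, 0.06628850847482681), 75.17888641357422), [[0.5619000196456909, -0.04500000178813934], [0.6259999871253967, -0.061900001019239426], [0.6561999917030334, 0.052400000393390656], [0.5921000242233276, 0.06939999759197235]], 344) [0.00897885 0.02296493 0.02867527]
axis [-0.84948526 -0.52761235] [ 0.62841103 -0.14953431  0.03117501]
-0.527 104 0.0441 0.0405 0.45096
[... 370 characters left out ...]
96 0.0362 0.43400631759498065
-0.377 34 0.038 0.0335 0.45760360895946206
-0.362 24 0.0671 0.0316 0.45505612580610977Traceback (most recent call last):
  File "m.py", line 13, in <module>
    k=(t>=lo)&(t<lo+.015);q=P[k];print(round(lo,3),k.sum(),np.ptp(q[:,:2]@n).round(4),q[:,2].max().round(4),np.ptp(q[:,:2]@n)/2+(q[:,:2]@n).min())
                                                           ~~~~~~^^^^^^^^^^^
    return _methods._ptp(a, axis=axis, out=out, **kwargs)
           ~~~~~~~~~~~~~^^^^^^^^^^^^^^^^^^^^^^^^^^^^^^^^^
    umr_maximum(a, axis, None, out, keepdims),
    ~~~~~~~~~~~^^^^^^^^^^^^^^^^^^^^^^^^^^^^^^
ValueError: zero-size array to reduction operation maximum which has no identity
```

```bash
cat > m.py <<'E'
from h import *
def load(n):
    global im,W
    f=np.load(n+".npz");im,W=f["im"],f["W"]
def reg(u0,u1,v0,v1,zl,zh):
    m=np.zeros((400,640),bool);m[v0:v1,u0:u1]=1
    m=(m&(W[...,2]>zl)&(W[...,2]<zh)).astype(np.uint8);m=cv2.morphologyEx(m,cv2.MORPH_OPEN,np.ones((3,3)))
    n,l,st,_=cv2.connectedComponentsWithStats(m);return l==1+np.argmax(st[1:,4])
def axis(m,show=True):
    P=W[m];P=P[:,:]; c=np.median(P[:,:2],0);P=P[np.linalg.norm(P[:,:2]-c,axis=1)<.2]
    l=cv2.fitLine(P[:,:2].astype(np.float32),cv2.DIST_HUBER,0,.001,.001).ravel();a=l[:2];n=np.array([-a[1],a[0]])
    k=abs((P[:,:2]-l[2:])@n)<.03;P=P[k];t=(P[:,:2]-l[2:])@a;s=(P[:,:2]-l[2:])@n
    e=np.percentile(t,[.5,99.5]);w=np.percentile(s,[1,99]);print("axis",a,"ctr",l[2:]+a*e.mean()+n*w.mean(),"len",np.ptp(e),"wid",np.ptp(w),"ends",l[2:]+a*e[0],l[2:]+a*e[1],"z",np.percentile(P[:,2],[5,50,98]))
if __name__=="__main__":
    load("scene0")
    for n,a in dict(big=(125,208,145,195),mid=(230,287,228,285),small=(288,336,234,256)).items():
        print(n);axis(reg(*a,0.008,.08))
    print("pad");m=reg(150,208,210,295,-.01,.02)
    hsv=cv2.cvtColor(im,cv2.COLOR_RGB2HSV);print(hsv[250,179],hsv[250,140],im[250,179],im[250,140])
    print("zpad",np.nanmedian(W[235:265,172:188,2]),"ztable",np.nanmedian(W[235:265,125:150,2]))
    cv2.imwrite("pics/crop.png",cv2.resize(im[220:295,225:345],None,fx=5,fy=5,interpolation=cv2.INTER_CUBIC)[...,::-1])
    for nm,a in dict(rnd=(296,342,155,222),sq=(358,406,150,212)).items():
        m=reg(*a,.02,.12);P=W[m];
        # ransac plane with normal 35deg up
        rng=np.random.default_rng(0);best=(0,)
        for _ in range(3000):
            q=P[rng.choice(len(P),3)];n=np.cross(q[1]-q[0],q[2]-q[0]);
            if np.linalg.norm(n)<1e-6: continue
            n/=np.linalg.norm(n);n*=np.sign(n[2]);
            if not .45<n[2]<.68: continue
            k=abs((P-q[0])@n)<.003
            if k.sum()>best[0]: best=(k.sum(),k)
        q=P[best[1]];c=q.mean(0);n=np.linalg.svd(q-c,full_matrices=False)[2][2];n*=np.sign(n[2]);print(nm,len(P),best[0],"n",n,"elev",np.degrees(np.arcsin(n[2])),"yaw",np.arctan2(-n[1],-n[0]))
        n=np.array([*n[:2]/np.linalg.norm(n[:2])*np.cos(np.radians(35)),np.sin(np.radians(35))])
        x=np.array([0,0,1])-n[2]*n;x/=np.linalg.norm(x);y=np.cross(n,x);
        print("ctr",c,"up",np.percentile((q-c)@x,[1,99]),"side",np.percentile((q-c)@y,[1,99]),"y",y)
E
python3 m.py
```

```text
big
axis [ 0.22386369 -0.97462046] ctr [ 0.23992478 -0.38841668] len 0.2247764684247044 wid 0.042289958566476 ends [ 0.22254364 -0.27709414] [ 0.27286293 -0.49616588] z [0.0148234  0.04174753 0.05217165]
mid
axis [0.8437651 0.5367127] ctr [ 0.61422391 -0.15607432] len 0.172238283244243 wid 0.033544887717835356 ends [ 0.54262754 -0.20397448] [ 0.68795619 -0.11153201] z [0.01702058 0.03483602 0.04118744]
small
axis [0.3147775 0.9491655] ctr [0.61303885 0.00420747] len 0.11617406832515789 wid 0.024462399239790808 ends [ 0.59807169 -0.05202688] [0.63464067 0.05824154] z [0.01226304 0.02323082 0.02868945]
pad
[ 14 122 172] [ 14 144 133] [172 129  90] [133  94  58]
zpad 0.006431750747624143 ztable 0.00031236495121733654
rnd 995 535 n [0.82432553 0.00585233 0.56608583] elev 34.47772751920097 yaw -3.1344932371641643
ctr [0.4965494  0.06059029 0.06392575] up [-0.03858138  0.06302849] side [-0.04877964  0.06009688] y [ 7.09935679e-03 -9.99974799e-01  4.33680869e-19]
sq 1409 662 n [ 0.81108335 -0.10091974  0.57615884] elev 35.180827157667466 yaw 3.017803008915104
ctr [0.51042292 0.25199266 0.07116061] up [-0.04717897  0.05677325] side [-0.05437342  0.05414123] y [-1.23473731e-01 -9.92347841e-01 -6.93889390e-18]
```

View pics/crop.png

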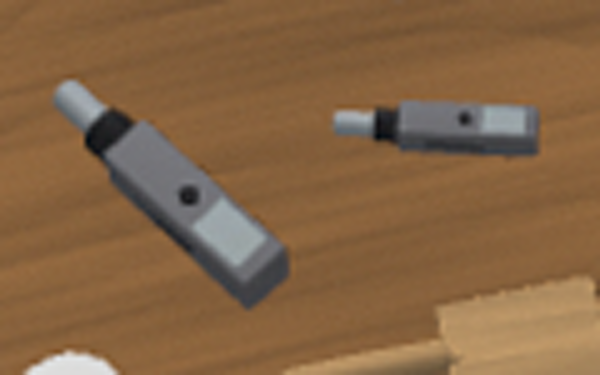

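The crop confirms it: at (165,195) in the crop, the middle one measures 172 x 33.5 mm against 175 x 34 given. Its screen is up and its nose points to upper left. The neighbour on the right is 116 mm long (small one), and the other look-alike is 225 mm. Next I'll move over it, turn, and refine with the wrist camera.

Call:
send_rows --pt "1 0.02 -0.03 0.03 -0.15" --pt "1 0.02 -0.03 0.02 -0.15" --pt "1 0.02 -0.03 0.02 -0.15" --pt "1 0.02 -0.03 0 -0.15" --pt "1 0.02 -0.03 0 -0.15"

```text
time: 0.6
tool_pos: [0.6257, -0.1512, 0.2972]
tool_rot: [3.141, -0.0, 0.815]
contact_force: [1.1, -0.4, 0.3]
opening: 0.0917
grip_force: 0.0
```

Call:
send_rows --pt "1 0 0 0 -0.15" --pt "1 0 0 0 -0.1" --pt "1 0 0 0 0" --pt "1 0 0 0 0"

```text
time: 1.0
tool_pos: [0.6249, -0.1499, 0.2964]
tool_rot: [-3.141, 0.0, 0.574]
contact_force: [-0.5, 0.6, -0.4]
opening: 0.0921
grip_force: 0.0
```

```bash
python3 - <<'E'
from h import *
import m
s=observe();print(s["time"],s["tool_pos"],s["tool_rot"])
for n in("wrist","scene"):
    im,W=cloud(n);np.savez(f"{n}1.npz",im=im,W=W);cv2.imwrite(f"pics/{n}1.png",im[...,::-1])
m.load("wrist1");mm=m.reg(0,640,0,400,.008,.06);m.axis(mm)
print("z",np.nanpercentile(m.W[...,2],[1,10,50,90,99]))
a=cv2.imread("pics/wrist1.png");b=cv2.imread("pics/scene1.png")[130:290,130:450]
cv2.imwrite("pics/w1s1.png",np.vstack([cv2.resize(a,(480,300)),cv2.resize(b,(480,240))]))
E
```

```text
1.0 [ 0.62489159 -0.1498582   0.2963955 ] [-3.14112641e+00  4.72103721e-04  5.73714160e-01]
axis [0.22448884 0.97447664] ctr [0.50409304 0.04986057] len 0.11597981626173934 wid 0.045093710624275966 ends [ 0.49445039 -0.00742683] [0.52048656 0.10559279] z [0.0132119  0.04344403 0.05918037]
z [-1.35210754e-03 -9.84640190e-05  2.86576879e-03  4.02850642e-01
  4.10172258e-01]
```

View pics/w1s1.png

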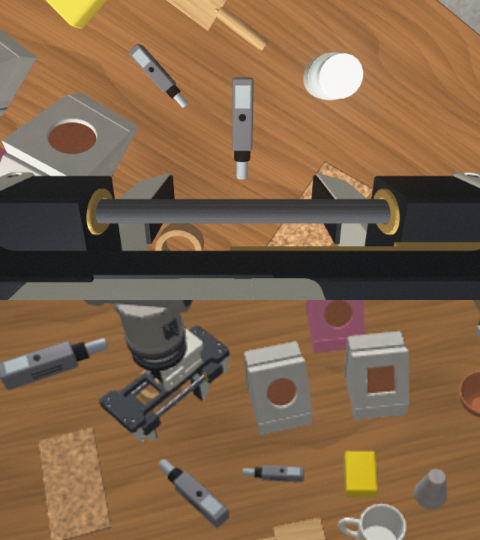

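Wrist view: the thermometer is centred at about (323,170) full-res and parallel to the fingers' plane. The round mould is at about (95,185). The scene view now shows the round mould unobstructed, with the well at about (317,192). I'll measure all three.

```bash
cat > m2.py <<'E'
from m import *
import m
def face(name,u0,u1,v0,v1):
    m.load(name);k=m.reg(u0,u1,v0,v1,.012,.128);P=m.W[k];rng=np.random.default_rng(0);b=0
    for _ in range(4000):
        q=P[rng.choice(len(P),3)];n=np.cross(q[1]-q[0],q[2]-q[0]);
        if np.linalg.norm(n)<1e-6: continue
        n/=np.linalg.norm(n);n*=np.sign(n[2])
        if not .5<n[2]<.65: continue
        kk=abs((P-q[0])@n)<.0025
        if kk.sum()>b:b=kk.sum();K=kk
    q=P[K];c=q.mean(0);n=np.linalg.svd(q-c,full_matrices=False)[2][2];n*=np.sign(n[2])
    x=np.array([0,0,1])-n[2]*n;x/=np.linalg.norm(x);y=np.cross(n,x)
    st=np.stack([(q-c)@x,(q-c)@y],1).astype(np.float32);pc=np.percentile(st,[1,99],axis=0)
    r=cv2.minAreaRect(st);C=c+x*pc[:,0].mean()+y*pc[:,1].mean()
    H=c+x*((.085-c[2])/x[2])+y*pc[:,1].mean()
    print(name,b,"n",n.round(4),"yaw(-n)",np.arctan2(n[1],n[0]).round(4),"elev",np.degrees(np.arcsin(n[2])).round(2),"ext",np.ptp(pc,axis=0).round(4),"ctr",C.round(4),"ctr@85",H.round(4),"rect",r)
    # clay: reddish
    hsv=cv2.cvtColor(m.im,cv2.COLOR_RGB2HSV);r=np.zeros((400,640),bool);r[v0:v1,u0:u1]=1
    r&=(hsv[...,1]>90)&((hsv[...,0]<10))&(m.W[...,2]>.03);r=cv2.morphologyEx(r.astype(np.uint8),cv2.MORPH_OPEN,np.ones((3,3)))>0
    Q=m.W[r];print(" clay",r.sum(),np.median(Q,0),"depth",np.median((Q-c)@n))
E
python3 - <<'E'
from m2 import *
m.load("wrist1");hsv=cv2.cvtColor(m.im,cv2.COLOR_RGB2HSV)
m.axis(m.reg(290,350,90,240,.008,.05))
k=m.reg(290,350,90,240,.03,.039);m.axis(k)
face("wrist1",2,190,110,225);face("scene1",290,345,155,222)
m.load("scene1")
# pad: colour-edge based: points with z 4..9mm
k=m.reg(150,208,208,298,.0035,.012);print(k.sum());m.axis(k);p=m.W[k][:,:2].astype(np.float32);print(cv2.minAreaRect(p))
cv2.imwrite("pics/pad.png",cv2.resize(np.hstack([m.im[205:300,145:215][...,::-1],np.repeat(k[205:300,145:215,None]*255,3,2).astype(np.uint8)]),None,fx=4,fy=4))
E
```

```text
axis [0.84389657 0.5365059 ] ctr [ 0.61427928 -0.15619524] len 0.1717411989371187 wid 0.03348742760878025 ends [ 0.5418004 -0.2022449] [ 0.68673221 -0.11010473] z [0.02624163 0.03638259 0.03892775]
axis [0.844493  0.5355666] ctr [ 0.62846889 -0.14720332] len 0.13818522126220062 wid 0.0335445022015938 ends [ 0.57009687 -0.18416949] [ 0.68679332 -0.1101621 ] z [0.0324781  0.03660646 0.03871169]
wrist1 7461 n [0.8203 0.0029 0.5719] yaw(-n) 0.0035 elev 34.88 ext [0.1121 0.1088] ctr [0.4858 0.0536 0.0808] ctr@85 [0.4828 0.0536 0.085 ] rect ((-0.0038406625390052795, 0.0032819993793964386), (0.11140207946300507, 0.11659187078475952), 89.71598052978516)
 clay 587 [0.47328791 0.05581872 0.08506401] depth -0.008062344002379753
scene1 668 n [0.8207 0.0093 0.5713] yaw(-n) 0.0113 elev 34.84 ext [0.1137 0.1085] ctr [0.4847 0.0545 0.0798] ctr@85 [0.4811 0.0544 0.085 ] rect ((-0.0018890686333179474, -0.002412494271993637), (0.11723458766937256, 0.11112231016159058), 0.3204514980316162)
 clay 0 [nan nan nan] depth nan
1778
axis [0.9915386 0.1298121] ctr [ 0.53608681 -0.37777022] len 0.223914605341277 wid 0.05925069870865954 ends [ 0.42506808 -0.39223683] [ 0.64708805 -0.36317   ] z [0.00403605 0.0068613  0.01129055]
((0.5329435467720032, -0.37700915336608887), (0.23029692471027374, 0.10890670865774155), 4.040796756744385)
  return _methods._mean(a, axis=axis, dtype=dtype,
  ret = um.true_divide(
  ret = ret.dtype.type(ret / rcount)
```

View pics/pad.png

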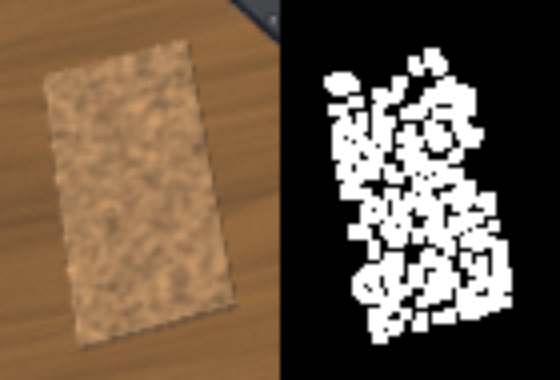

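```bash
python3 - <<'E'
from m2 import *
m.load("scene1")
for n,a in dict(jar=(222,260,285,330),rib=(280,350,272,306),mug=(355,402,262,308)).items():
    k=m.reg(*a,.003 if n=="rib" else .04,.12);P=m.W[k];print(n,np.median(P,0),np.percentile(P,[3,97],axis=0))
c=calibration("scene");K=np.array(c["intrinsics"]);T=np.linalg.inv(np.array(c["world_to_cam"]))
Q=[]
for u,v in [(156.3,223.8),(192,215),(203,280.8),(164.5,291.8)]:
    r=T[:3,:3]@np.array([(u-K[0,2])/K[0,0],-(v-K[1,2])/K[1,1],-1]);Q.append(T[:3,3]+r*(.006-T[2,3])/r[2])
Q=np.array(Q)[:,:2];print(Q,Q.mean(0),cv2.minAreaRect(Q.astype(np.float32)))
E
```

```text
jar [ 0.77106614 -0.22152281  0.08385798] [[ 0.73653909 -0.25103473  0.04430989]
 [ 0.79415378 -0.19233464  0.08934392]]
rib [ 0.75128154 -0.06795461  0.017873  ] [[ 0.73997197 -0.1105088   0.00664986]
 [ 0.75804186 -0.02612312  0.02352482]]
mug [0.78975665 0.15008475 0.07398019] [[0.7603677  0.09611592 0.04274656]
 [0.8363419  0.19162734 0.09305711]]
[[ 0.42223263 -0.43553255]
 [ 0.41754071 -0.32725878]
 [ 0.64346771 -0.31770966]
 [ 0.65013722 -0.42480542]] [ 0.53334457 -0.3763266 ] ((0.5336372256278992, -0.37604156136512756), (0.2281569391489029, 0.10837460309267044), 2.6948392391204834)
```

Measurements:
- **Pad:** centre about (0.533, -0.376), yaw about 0.05.
- **Round well:** about (0.4825, 0.054, 0.085), facing +x.
- **Jar:** about (0.768, -0.222), roughly 9 mm clear of the gripper body.

The tool can only point down, so I'll grip the housing rearward at x ≈ -40 mm. A light grip then lets it pivot to nose-down as I lift.

Call:
send_rows --pt "1 0.025 0.016 -0.041 -0.008" --pt "1 0 0 -0.05 0" --pt "1 0 0 -0.05 0" --pt "1 0 0 -0.05 0" --pt "1 0 0 -0.04 0"

```text
time: 1.6
tool_pos: [0.6486, -0.1334, 0.0634]
tool_rot: [-3.14, 0.001, 0.565]
contact_force: [0.2, -0.3, -1.3]
opening: 0.0923
grip_force: 0.0
```

Call:
send_rows --pt "1 0 0 -0.03 0" --pt "1 0 0 -0.02 0" --pt "1 0 0 -0.01 0" --pt "1 0 0 0 0" --pt "1 0 0 0 0"

```text
time: 2.1
tool_pos: [0.6505, -0.1343, 0.0075]
tool_rot: [3.14, -0.001, 0.563]
contact_force: [0.1, 0.1, -0.1]
opening: 0.0916
grip_force: 0.0
```

```bash
python3 - <<'E'
from h import *
s=observe();print(s["time"],s["tool_pos"],s["tool_rot"],s["contact_force"])
im,W=cloud("side");cv2.imwrite("pics/side2.png",cv2.resize(im[120:300,270:470],None,fx=3,fy=3)[...,::-1])
E
```

```text
2.1 [ 0.65049279 -0.13429793  0.00745348] [ 3.14006464e+00 -1.19892262e-03  5.63422442e-01] [ 0.06391711  0.13232562 -0.08260649]
```

View pics/side2.png

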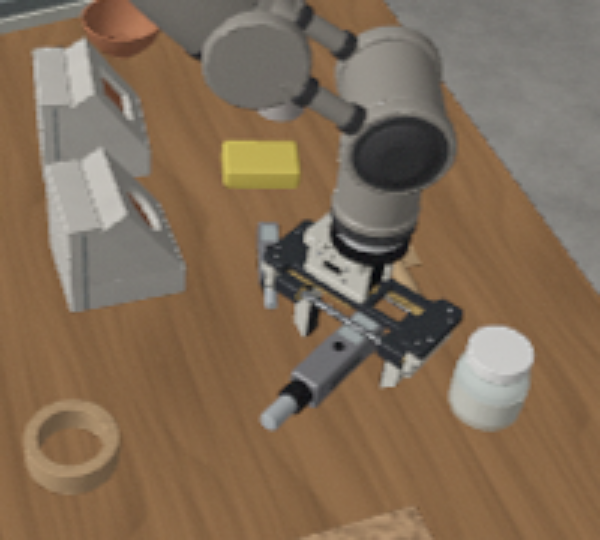

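Side view: the fingers straddle the housing at about (350,340) in the crop, and the jar at (490,375) is clear. I'll close lightly.

Call:
send_rows --pt "0 0 0 -0.002 0" --pt "0 0 0 0 0" --pt "0 0 0 0 0" --pt "0 0 0 0 0" --pt "0 0 0 0 0" --grip_force 5

```text
time: 2.65
tool_pos: [0.6498, -0.1342, 0.0044]
tool_rot: [3.141, -0.0, 0.563]
contact_force: [-0.0, 0.6, -0.2]
opening: 0.0562
grip_force: 0.0
```

Call:
send_rows --pt "0 0 0 0 0" --pt "0 0 0 0 0" --pt "0 0 0 0 0" --pt "0 0 0 0 0" --pt "0 0 0 0 0"

```text
time: 3.15
tool_pos: [0.6496, -0.1341, 0.0042]
tool_rot: [-3.141, 0.0, 0.563]
contact_force: [-0.5, 0.5, 0.6]
opening: 0.034
grip_force: 5.0
```

Call:
send_rows --pt "0 0 0 0.005 0" --pt "0 -0.001 -0.001 0.005 0" --pt "0 -0.002 -0.001 0.005 0" --pt "0 -0.002 -0.001 0.005 0" --pt "0 0 0 0 0"

```text
time: 3.65
tool_pos: [0.645, -0.1376, 0.0254]
tool_rot: [3.14, -0.001, 0.563]
contact_force: [0.3, 0.5, -1.6]
opening: 0.0337
grip_force: 5.0
```

```bash
cat > tilt.py <<'E'
from h import *
import sys
def show(fn=None):
    s=observe();im,W=cloud("wrist");yaw=s["tool_rot"][2];
    # thermometer axis direction in plan = tool +-x ; rel coords
    a=np.array([np.cos(yaw),np.sin(yaw),0]);n=np.array([-a[1],a[0],0]);g=s["tool_pos"]+[0,0,.0188]
    D=W-g;t=D@a;l=D@n;k=(abs(l)<.015)&(abs(t)<.2)&(W[...,2]>.012)&(D[...,2]<.1)
    b=(l[k]>-.012)&(l[k]<.012);T=t[k];Z=D[...,2][k]
    print("t",s["time"],"tcp",s["tool_pos"].round(4),"yaw",yaw.round(4),"F",s["contact_force"].round(2),"n",k.sum())
    for q in np.arange(-.17,.12,.01):
        j=(T>=q)&(T<q+.01)&b
        if j.sum()>8: print("%.3f n%d z med %.4f  max %.4f l %.4f %.4f"%(q+.005,j.sum(),np.median(Z[j]),np.percentile(Z[j],95),*np.percentile(l[k][j],[2,98])))
    if fn: cv2.imwrite(fn,im[...,::-1])
if __name__=="__main__": show(*sys.argv[1:])
E
python3 tilt.py pics/w3.png
python3 - <<'E'
from h import *
im,W=cloud("side");a=cv2.imread("pics/w3.png")
cv2.imwrite("pics/c3.png",np.vstack([cv2.resize(a,(480,300)),cv2.resize(im[170:290,300:460],(480,300))[...,::-1]]))
E
```

```text
t 3.65 tcp [ 0.645  -0.1376  0.0254] yaw 0.5626 F [ 0.33  0.48 -1.57] n 26835
-0.025 n67 z med 0.0131  max 0.0140 l -0.0120 0.0117
-0.015 n1208 z med 0.0136  max 0.0153 l -0.0114 0.0114
-0.005 n429 z med 0.0136  max 0.0144 l -0.0116 0.0116
0.005 n124 z med 0.0147  max 0.0157 l -0.0116 0.0116
0.015 n1416 z med 0.0151  max 0.0160 l -0.0115 0.0115
0.025 n13311 z med 0.0859  max 0.0960 l -0.0115 0.0115
0.035 n2729 z med 0.0152  max 0.0642 l -0.0115 0.0115
0.045 n1556 z med 0.0106  max 0.0145 l -0.0115 0.0115
0.105 n260 z med -0.0280  max -0.0254 l -0.0118 -0.0026
0.115 n449 z med -0.0264  max -0.0238 l -0.0119 0.0051
```

View pics/c3.png

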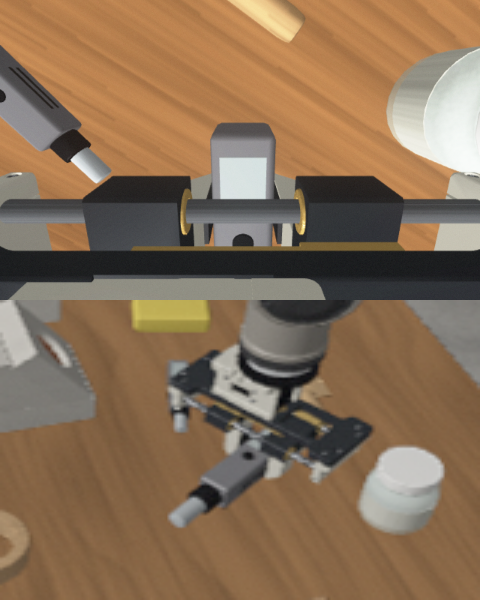

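Wrist view: the housing tail shows at (243,185) between the fingers. The depth profile gives only about 3° of tilt, so a 5 N grip doesn't let it pivot. I'll reduce to 3 N.

Call:
send_rows --pt "0 0 0 0 0" --pt "0 0 0 0 0" --pt "0 0 0 0 0" --grip_force 3

```text
time: 4.05
tool_pos: [0.6446, -0.1371, 0.024]
tool_rot: [-3.141, 0.0, 0.563]
contact_force: [-0.8, -0.8, -2.0]
opening: 0.034
grip_force: 3.0
```

```bash
cat > tilt.py <<'E'
from h import *
import sys
def show():
    s=observe();im,W=cloud("wrist");yaw=s["tool_rot"][2]
    a=np.array([np.cos(yaw),np.sin(yaw),0]);n=np.array([-a[1],a[0],0]);g=s["tool_pos"]+[0,0,.0188]
    D=W-g;t=D@a;l=D@n;z=D[...,2];k=(abs(l)<.011)&(t>-.02)&(t<.07)&(W[...,2]>.012)&(z<.045)&(z>-.01)
    T=np.stack([t[k],z[k]],1).astype(np.float32)
    rng=np.random.default_rng(0);b=0
    for _ in range(1500):
        p,q=T[rng.choice(len(T),2)]
        if abs(p[0]-q[0])<.01: continue
        sl=(q[1]-p[1])/(q[0]-p[0])
        if abs(sl)>1.2: continue
        i=abs(T[:,1]-p[1]-sl*(T[:,0]-p[0]))*np.cos(np.arctan(sl))<.0012
        if i.sum()>b:b=i.sum();I=i
    f=np.polyfit(T[I,0],T[I,1],1)
    print("t",s["time"],"tcp",s["tool_pos"].round(4),"yaw",yaw.round(4),"F",s["contact_force"].round(2),"grip",s["grip_force"],"TILT deg",np.degrees(np.arctan(f[0])).round(2),"top z at grasp",f[1].round(4),"inl",b,len(T),"tail t",np.percentile(T[I,0],[.5,99.5]).round(4),"axis below grasp",(f[1]-.018/np.cos(np.arctan(f[0]))).round(4))
    return im,W
if __name__=="__main__":
    show()
E
python3 tilt.py
```

```text
t 4.05 tcp [ 0.6446 -0.1371  0.024 ] yaw 0.5629 F [-0.78 -0.8  -2.04] grip 3.0000582709908485 TILT deg 12.07 top z at grasp 0.0133 inl 4396 7111 tail t [-0.0196  0.0388] axis below grasp -0.0051
```

It pivots at 3 N and is at 12° now. I'll follow the arc about the nose up to about 35°.

Call:
send_rows --pt "0 -0.002 -0.0012 0.0055 0" --pt "0 -0.002 -0.0012 0.0055 0" --pt "0 -0.002 -0.0012 0.0055 0" --pt "0 -0.0026 -0.0017 0.0053 0" --pt "0 -0.0026 -0.0017 0.0053 0"

```text
time: 4.6
tool_pos: [0.6334, -0.1444, 0.0521]
tool_rot: [3.141, -0.0, 0.563]
contact_force: [0.2, -0.0, -1.6]
opening: 0.0343
grip_force: 3.0
```

Call:
send_rows --pt "0 -0.0026 -0.0017 0.0053 0" --pt "0 -0.0028 -0.0018 0.0043 0" --pt "0 -0.0028 -0.0018 0.0043 0" --pt "0 -0.0028 -0.0018 0.0043 0" --pt "0 0 0 0 0"

```text
time: 5.1
tool_pos: [0.6225, -0.1517, 0.0703]
tool_rot: [3.141, -0.0, 0.562]
contact_force: [0.1, -0.2, -1.5]
opening: 0.0342
grip_force: 3.0
```

```bash
python3 tilt.py
```

```text
t 5.1 tcp [ 0.6225 -0.1517  0.0703] yaw 0.5624 F [ 0.05 -0.22 -1.55] grip 2.9998647049069405 TILT deg -52.2 top z at grasp 0.0678 inl 3231 6610 tail t [0.0267 0.0469] axis below grasp 0.0385
```

```bash
sed -i 's/if abs(sl)>1.2: continue/if not .3<sl<1: continue/' tilt.py; python3 - <<'E'
import tilt,cv2
im,W=tilt.show()
sd,_=tilt.cloud("side")
cv2.imwrite("pics/c4.png",tilt.np.vstack([cv2.resize(im,(480,300)),cv2.resize(sd[170:290,300:460],(480,300))])[...,::-1])
E
```

```text
t 5.15 tcp [ 0.6225 -0.1515  0.0699] yaw 0.5625 F [ 0.49 -0.19 -1.09] grip 3.0001311376690865 TILT deg 33.37 top z at grasp 0.0132 inl 2260 6629 tail t [-0.0196  0.0291] axis below grasp -0.0084
```

View pics/c4.png

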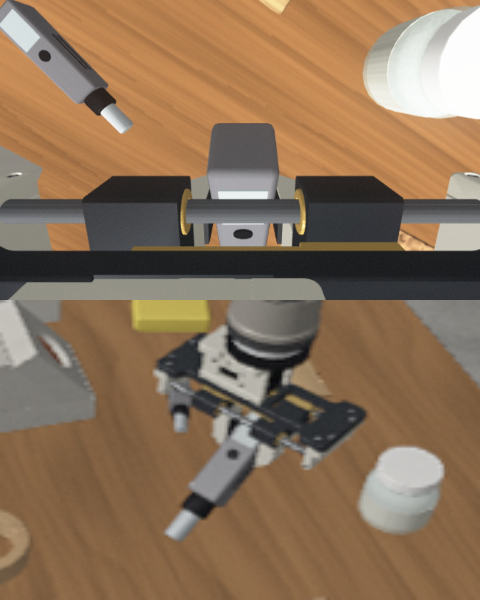

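Both views show it pivoted nose-down, with the nose on the bench at (175,530). Tilt is 33.4° from the fit and about 34.5° from geometry. I'll nudge it up a little, grip firmly, lift, and check from the fixed cameras.

Call:
send_rows --pt "0 -0.001 -0.0007 0.0015 0" --pt "0 0 0 0 0"

```text
time: 5.45
tool_pos: [0.6214, -0.1519, 0.0709]
tool_rot: [-3.141, 0.0, 0.563]
contact_force: [-1.0, 0.6, -1.9]
opening: 0.0333
grip_force: 3.0
```

Call:
send_rows --pt "0 0 0 0 0" --pt "0 0 0 0 0" --pt "0 0 0 0.01 0" --pt "0 0 0 0.04 0" --pt "0 0 0 0.05 0" --grip_force 35

```text
time: 5.95
tool_pos: [0.6202, -0.1515, 0.1704]
tool_rot: [-3.138, 0.003, 0.563]
contact_force: [0.7, -0.7, -2.1]
opening: 0.0337
grip_force: 35.0
```

Call:
send_rows --pt "0 0 0 0.03 -0.1" --pt "0 0 0.02 0 -0.15" --pt "0 0 0.03 0 -0.15" --pt "0 0 0.03 0 -0.15" --pt "0 0 0 0 0"

```text
time: 6.45
tool_pos: [0.6215, -0.0683, 0.2021]
tool_rot: [-3.14, -0.001, 0.012]
contact_force: [-1.1, -0.0, -1.9]
opening: 0.0336
grip_force: 35.0
```

Call:
send_rows --pt "0 0 0 0 0" --pt "0 0 0 0 0"

```text
time: 6.65
tool_pos: [0.6216, -0.0728, 0.2014]
tool_rot: [3.141, -0.0, 0.014]
contact_force: [0.3, -0.2, -1.0]
opening: 0.0336
grip_force: 35.0
```

```bash
python3 - <<'E'
import tilt,cv2
from h import *
im,W=tilt.show()
s=observe();g=s["tool_pos"]+[0,0,.0188];yaw=s["tool_rot"][2]
for n in("scene","side"):
    im,W=cloud(n);np.savez(f"{n}5.npz",im=im,W=W);cv2.imwrite(f"pics/{n}5.png",im[...,::-1])
c=calibration("side");C=np.array(c["world_to_cam"]);K=np.array(c["intrinsics"])
for n in("scene","side"):
    c=calibration(n);C=np.array(c["world_to_cam"]);K=np.array(c["intrinsics"]);p=C[:3,:3]@g+C[:3,3];print(n,K[0,0]*p[0]/-p[2]+K[0,2],-K[1,1]*p[1]/-p[2]+K[1,2])
print(s["tool_rot"])
a=cv2.imread("pics/side5.png")[80:280,300:460];b=cv2.imread("pics/scene5.png")[120:320,200:360]
cv2.imwrite("pics/c5.png",cv2.resize(np.hstack([a,b]),None,fx=2.5,fy=2.5))
E
```

```text
t 6.65 tcp [ 0.6216 -0.0728  0.2014] yaw 0.014 F [ 0.26 -0.19 -0.99] grip 34.99961078166962 TILT deg 33.7 top z at grasp 0.0127 inl 2310 6647 tail t [-0.0198  0.0297] axis below grasp -0.0089
scene 281.3813936651965 215.72398604341168
side 377.6691449700749 174.4686991897067
[ 3.14105268e+00 -2.32691283e-04  1.30643520e-02]
```

View pics/c5.png

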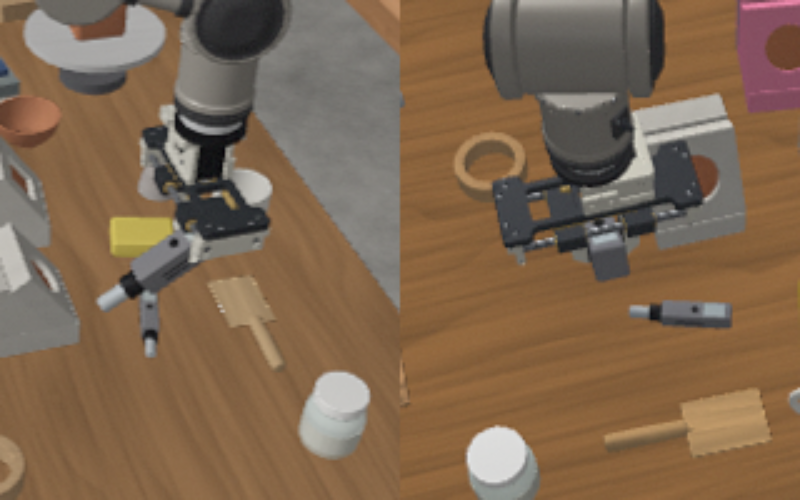

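```bash
python3 - <<'E'
from h import *
g=np.array([.6216,-.0728,.2202])
f=np.load("side5.npz");im,W=f["im"],f["W"]
D=W-g;m=(abs(D[...,1])<.03)&(D[...,0]>-.14)&(D[...,0]<-.02)&(D[...,2]>-.12)&(D[...,2]<.01)
m=cv2.morphologyEx(m.astype(np.uint8),cv2.MORPH_OPEN,np.ones((2,2)))>0
P=D[m];print(len(P));th=np.radians(34.5);d=np.array([-np.cos(th),0,-np.sin(th)]);u=np.array([-np.sin(th),0,np.cos(th)])
t=P@d;h=P@u;y=P[:,1]
for q in np.arange(.02,.16,.01):
    k=(t>=q)&(t<q+.01)
    if k.sum()>5: print(round(q+.005,3),k.sum(),"h",np.percentile(h[k],[3,50,97]).round(4),"y",np.percentile(y[k],[3,50,97]).round(4))
# plane fits of top and side
k=(t<.065)
for nm,sel in dict(top=k&(h>.008),side=k&(h<.006)).items():
    q=P[sel]
    for _ in range(5):
        c=np.median(q,0);n=np.linalg.svd(q-q.mean(0),full_matrices=False)[2][2];r=abs((q-q.mean(0))@n);q=q[r<max(.0025,np.percentile(r,80))]
    print(nm,len(q),n,c)
print("tmax",np.percentile(t,[98,99,99.7]))
E
```

```text
456
0.025 40 h [-0.0067  0.0088  0.0135] y [-0.0182 -0.0119  0.0077]
0.035 46 h [-0.02    0.0034  0.0109] y [-0.0194 -0.0147  0.006 ]
0.045 54 h [-0.0217  0.0054  0.0113] y [-0.0193 -0.0156  0.0059]
0.055 54 h [-0.0212  0.0059  0.0122] y [-0.0191 -0.0152  0.0068]
0.065 51 h [-0.0225  0.005   0.012 ] y [-0.0193 -0.015   0.0055]
0.075 47 h [-0.2178  0.002   0.0123] y [-0.0194 -0.0136  0.1563]
0.085 35 h [-0.2097  0.      0.007 ] y [-0.0158 -0.011   0.1504]
0.095 31 h [-0.2037 -0.0026  0.007 ] y [-0.0164 -0.0105  0.1416]
0.105 26 h [-0.1983 -0.0042  0.0018] y [-0.0109 -0.0084  0.1391]
0.115 20 h [-0.1596 -0.004   0.0029] y [-0.0116 -0.0082  0.118 ]
0.125 20 h [-0.1724 -0.003   0.0024] y [-0.0128 -0.0096  0.1301]
0.135 7 h [-0.1763 -0.1684 -0.0041] y [-0.0103  0.1281  0.1353]
top 88 [ 0.55785451 -0.02050842 -0.82968533] [-0.04044236 -0.00500868 -0.01650124]
side 85 [ 0.04677515  0.99692929 -0.06280195] [-0.03317723 -0.01719979 -0.03157539]
tmax [nan nan nan]
```

The tilt agrees between cameras at 33.7–33.9°, within about 1° of 35°. The nose tip lies at grasp + (-0.105, 0, -0.079). I'll move to a pre-contact point 20 mm out from the well mouth.

Call:
send_rows --pt "0 0 0.03 0 -0.007" --pt "0 0 0.04 0 0" --pt "0 0 0.04 0 0" --pt "0 -0.008 0.0175 -0.015 0" --pt "0 -0.01 0 -0.03 0"

```text
time: 7.3
tool_pos: [0.6051, 0.0578, 0.1579]
tool_rot: [-3.141, -0.006, 0.009]
contact_force: [0.6, -0.6, -2.2]
opening: 0.034
grip_force: 35.0
```

Call:
send_rows --pt "0 0 0 0 0" --pt "0 0 0 0 0" --pt "0 0 0 0 0"

```text
time: 7.6
tool_pos: [0.605, 0.0546, 0.1577]
tool_rot: [3.141, -0.003, 0.005]
contact_force: [-0.4, 1.0, -1.3]
opening: 0.0338
grip_force: 35.0
```

```bash
python3 - <<'E'
from h import *
s=observe();g=s["tool_pos"]+[0,0,.0188];print(s["time"],g,s["tool_rot"],s["contact_force"])
for n in("scene","side"):
    im,W=cloud(n);np.savez(f"{n}6.npz",im=im,W=W);cv2.imwrite(f"pics/{n}6.png",im[...,::-1])
    D=W-g;th=np.radians(34);d=np.array([-np.cos(th),0,-np.sin(th)]);u=np.array([-np.sin(th),0,np.cos(th)])
    t=D@d;h=D@u;y=D[...,1]
    for q in np.arange(.025,.15,.01):
        k=(t>=q)&(t<q+.01)&(abs(y)<.021)&(abs(h)<.026)
        if k.sum()>4: print(n,round(q+.005,3),k.sum(),"h",np.percentile(h[k],[3,50,97]).round(4),"y",np.percentile(y[k],[3,50,97]).round(4))
a=cv2.imread("pics/side6.png")[100:260,260:420];b=cv2.imread("pics/scene6.png")[130:290,260:420]
cv2.imwrite("pics/c6.png",cv2.resize(np.hstack([a,b]),None,fx=2.5,fy=2.5))
E
```

```text
7.6 [0.60503821 0.05458918 0.17647272] [ 3.14130148e+00 -3.04269584e-03  4.61569989e-03] [-0.39604531  0.96322343 -1.31998172]
scene 0.15 5 h [0.0205 0.0236 0.0258] y [-0.0193 -0.0158 -0.0073]
side 0.03 45 h [-0.0238  0.0074  0.0109] y [-0.0194 -0.014   0.0105]
side 0.04 50 h [-0.0228  0.0057  0.0126] y [-0.0203 -0.0138  0.013 ]
side 0.05 48 h [-0.0217  0.0047  0.0123] y [-0.0199 -0.0147  0.0116]
side 0.06 45 h [-0.0217  0.0063  0.0115] y [-0.0184 -0.0138  0.011 ]
side 0.07 47 h [-0.0222  0.0046  0.0109] y [-0.0196 -0.0155  0.0118]
side 0.08 28 h [-0.0173  0.0033  0.0083] y [-0.0175 -0.0094  0.0112]
side 0.09 29 h [-0.0132 -0.0019  0.0054] y [-0.0159 -0.0093  0.0062]
side 0.1 22 h [-0.0155 -0.0012  0.0058] y [-0.0158 -0.0088  0.0025]
side 0.11 18 h [-0.0119 -0.0024  0.0018] y [-0.0111 -0.006   0.0038]
side 0.12 18 h [-0.0145 -0.0026  0.0034] y [-0.0118 -0.0073  0.0008]
side 0.13 15 h [-0.0118 -0.0027  0.0011] y [-0.0114 -0.0079  0.005 ]
```

View pics/c6.png

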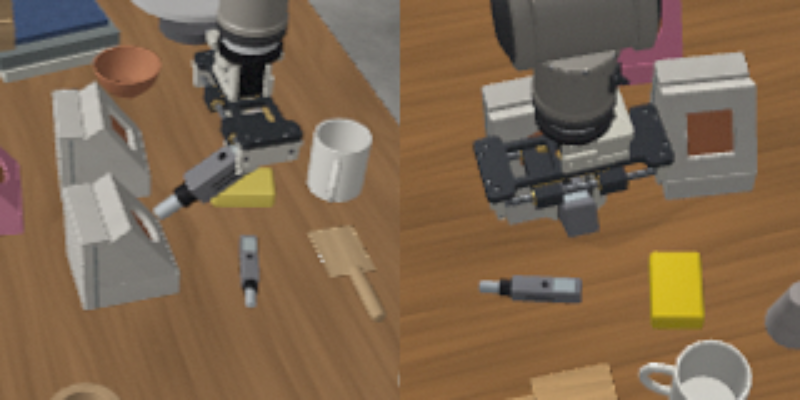

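The nose is lined up in front of the well at crop (165,208), squarely on axis in numbers, with 22 mm to the mouth plane. Ten pictures are used, so it's numbers only from here. I'll take a force baseline, then advance along the normal.

```bash
cat > force.py <<'E'
from h import *
import sys
N=int(sys.argv[1]) if len(sys.argv)>1 else 10
n=np.array([.819,.004,.574]);F=[];p=[]
for i in range(N):
    s=observe();F.append(s["contact_force"]);p.append(s["tool_pos"]);read_camera("wrist")
F=np.array(F);p=np.array(p).mean(0);tip=p+[0,0,.0188]+np.array([-.1048,-.0006,-.0788]);r=tip-np.array([.482,.054,.085])
print("t",s["time"],"F",F.mean(0).round(2),"sd",F.std(0).round(2),"F.n",(F.mean(0)@n).round(2),"tcp",p.round(4),"out",(r@n).round(4),"up",(r@[-.574,0,.819]).round(4),"y",r[1].round(4),"rot",s["tool_rot"].round(3))
E
python3 force.py
```

```text
t 8.15 F [ 0.1   0.1  -2.12] sd [0.47 0.5  0.64] F.n -1.14 tcp [0.604  0.0552 0.1566] out 0.0207 up -0.0003 y 0.0006 rot [3.141 0.    0.006]
```

Call:
send_rows --pt "0 -0.0041 0 -0.0029 0" --pt "0 -0.0041 0 -0.0029 0" --pt "0 -0.0041 0 -0.0029 0" --pt "0 -0.0041 0 -0.0029 0" --pt "0 0 0 0 0"

```text
time: 8.7
tool_pos: [0.5861, 0.0556, 0.1439]
tool_rot: [3.142, 0.001, 0.006]
contact_force: [0.0, 1.3, -1.1]
opening: 0.0343
grip_force: 35.0
```

```bash
python3 force.py 6
```

```text
t 8.95 F [-0.29  0.23 -1.84] sd [0.28 0.56 0.47] F.n -1.29 tcp [0.587  0.0555 0.1444] out -0.0002 up -0.0006 y 0.0009 rot [ 3.141e+00 -1.000e-03  6.000e-03]
```

Call:
send_rows --pt "0 -0.0016 -0.0008 -0.0011 0" --pt "0 -0.0016 0 -0.0011 0" --pt "0 0 0 0 0"

```text
time: 9.3
tool_pos: [0.5835, 0.0547, 0.142]
tool_rot: [3.142, 0.001, 0.006]
contact_force: [0.5, -0.1, -2.3]
opening: 0.0339
grip_force: 35.0
```

```bash
python3 force.py 6
```

```text
t 9.55 F [ 0.25  0.07 -2.18] sd [0.36 0.21 0.45] F.n -1.05 tcp [0.5838 0.0547 0.1422] out -0.004 up -0.0006 y 0.0001 rot [ 3.141 -0.     0.006]
```

Call:
send_rows --pt "0 -0.0016 0 -0.0011 0" --pt "0 0 0 0 0"

```text
time: 9.8
tool_pos: [0.5824, 0.0547, 0.1411]
tool_rot: [3.141, -0.0, 0.006]
contact_force: [1.2, 0.4, -1.7]
opening: 0.0339
grip_force: 35.0
```

```bash
python3 force.py 6
```

```text
t 10.05 F [ 0.89 -0.17 -1.56] sd [0.53 0.56 0.2 ] F.n -0.17 tcp [0.5825 0.0547 0.1413] out -0.0057 up -0.0006 y 0.0001 rot [ 3.142e+00 -1.000e-03  6.000e-03]
```

Call:
send_rows --pt "0 -0.0016 0 -0.0011 0" --pt "0 0 0 0 0"

```text
time: 10.3
tool_pos: [0.5808, 0.0547, 0.1401]
tool_rot: [3.141, -0.0, 0.006]
contact_force: [0.7, -0.0, -1.2]
opening: 0.0341
grip_force: 35.0
```

```bash
python3 force.py 6
```

```text
t 10.55 F [ 1.57  0.08 -0.87] sd [0.6  0.55 0.26] F.n 0.79 tcp [0.5809 0.0547 0.1402] out -0.0076 up -0.0006 y 0.0001 rot [ 3.141 -0.     0.006]
```

Contact was felt at about 5.6 mm depth, and the force rise of +2 N at 7.6 mm matches the spring. I'll advance 4 mm more and check for about +4 N.

Call:
send_rows --pt "0 -0.0016 0 -0.0011 0" --pt "0 0 0 0 0"

```text
time: 10.8
tool_pos: [0.5792, 0.0547, 0.139]
tool_rot: [3.141, -0.0, 0.006]
contact_force: [2.6, -0.1, -0.4]
opening: 0.0336
grip_force: 35.0
```

```bash
python3 force.py 6
```

```text
t 11.05 F [ 2.65 -0.14 -0.44] sd [0.24 0.19 0.28] F.n 1.91 tcp [0.5793 0.0547 0.1391] out -0.0096 up -0.0005 y 0.0001 rot [ 3.141 -0.     0.006]
```

Call:
send_rows --pt "0 -0.0016 0 -0.0011 0" --pt "0 0 0 0 0"

```text
time: 11.3
tool_pos: [0.5775, 0.0547, 0.1378]
tool_rot: [3.141, -0.0, 0.006]
contact_force: [3.5, 0.2, 1.0]
opening: 0.0337
grip_force: 35.0
```

```bash
python3 force.py 12
```

```text
t 11.85 F [ 3.2  -0.31  0.58] sd [0.47 0.4  0.35] F.n 2.95 tcp [0.5776 0.0547 0.1379] out -0.0116 up -0.0005 y 0.0001 rot [ 3.141 -0.     0.006]
```

The rise is 4.1 N, which is half way in. I'll hold for 2.5 s.

Call:
send_rows --pt "0 0 0 0 0" --pt "0 0 0 0 0" --pt "0 0 0 0 0" --pt "0 0 0 0 0" --pt "0 0 0 0 0"

```text
time: 12.4
tool_pos: [0.5775, 0.0547, 0.1378]
tool_rot: [3.141, -0.0, 0.006]
contact_force: [3.1, -0.2, 0.1]
opening: 0.0341
grip_force: 35.0
```

Call:
send_rows --pt "0 0 0 0 0" --pt "0 0 0 0 0" --pt "0 0 0 0 0" --pt "0 0 0 0 0" --pt "0 0 0 0 0"

```text
time: 12.9
tool_pos: [0.5775, 0.0547, 0.1378]
tool_rot: [3.141, 0.0, 0.006]
contact_force: [3.4, -0.4, 0.1]
opening: 0.0339
grip_force: 35.0
```

Call:
send_rows --pt "0 0 0 0 0" --pt "0 0 0 0 0" --pt "0 0 0 0 0" --pt "0 0 0 0 0" --pt "0 0 0 0 0"

```text
time: 13.4
tool_pos: [0.5775, 0.0547, 0.1378]
tool_rot: [3.142, -0.0, 0.006]
contact_force: [2.9, -0.4, 0.5]
opening: 0.0337
grip_force: 35.0
```

Call:
send_rows --pt "0 0 0 0 0" --pt "0 0 0 0 0" --pt "0 0 0 0 0" --pt "0 0 0 0 0" --pt "0 0 0 0 0"

```text
time: 13.9
tool_pos: [0.5775, 0.0547, 0.1378]
tool_rot: [3.142, 0.0, 0.006]
contact_force: [3.7, -0.9, 0.2]
opening: 0.0337
grip_force: 35.0
```

Call:
send_rows --pt "0 0 0 0 0" --pt "0 0 0 0 0" --pt "0 0 0 0 0" --pt "0 0 0 0 0" --pt "0 0 0 0 0"

```text
time: 14.4
tool_pos: [0.5775, 0.0547, 0.1379]
tool_rot: [3.142, -0.0, 0.006]
contact_force: [3.9, 0.1, -0.6]
opening: 0.0337
grip_force: 35.0
```

```bash
python3 force.py 6
```

```text
t 14.65 F [ 3.74  0.   -0.04] sd [0.32 0.55 0.41] F.n 3.04 tcp [0.5775 0.0547 0.1378] out -0.0117 up -0.0005 y 0.0001 rot [3.142 0.    0.006]
```

The hold ran steady for over 3 s. Next I'll retract along the normal, then carry it to above the pad.

Call:
send_rows --pt "0 0.0041 0 0.0029 0" --pt "0 0.0082 0 0.0058 0" --pt "0 0.0123 0 0.0086 0" --pt "0 0.0164 0 0.0115 0" --pt "0 0 -0.02 0.02 0.021"

```text
time: 15.2
tool_pos: [0.618, 0.0366, 0.1849]
tool_rot: [-3.14, 0.005, 0.03]
contact_force: [0.6, 0.1, -1.7]
opening: 0.034
grip_force: 35.0
```

Call:
send_rows --pt "0 0 -0.04 0.013 0.02" --pt "0 0 -0.045 0 0" --pt "0 -0.01 -0.045 0 0" --pt "0 -0.015 -0.045 0 0" --pt "0 -0.015 -0.045 0 0"

```text
time: 15.7
tool_pos: [0.5768, -0.1863, 0.1987]
tool_rot: [-3.14, 0.004, 0.047]
contact_force: [1.4, 0.3, -0.8]
opening: 0.0339
grip_force: 35.0
```

Call:
send_rows --pt "0 -0.015 -0.045 0 0" --pt "0 -0.015 -0.045 0 0" --pt "0 -0.0044 -0.045 0 0" --pt "0 0 -0.035 0 0" --pt "0 0 -0.02 0 0"

```text
time: 16.2
tool_pos: [0.5423, -0.3777, 0.1985]
tool_rot: [-3.139, 0.003, 0.044]
contact_force: [0.5, 0.5, -1.5]
opening: 0.0338
grip_force: 35.0
```

Call:
send_rows --pt "0 0 0 0 0" --pt "0 0 0 0 0" --pt "0 0 0 0 0"

```text
time: 16.5
tool_pos: [0.544, -0.3738, 0.1992]
tool_rot: [-3.14, 0.001, 0.048]
contact_force: [-0.9, -0.2, -1.5]
opening: 0.0335
grip_force: 35.0
```

```bash
cat > side.py <<'E'
from h import *
s=observe();g=s["tool_pos"]+[0,0,.0188];yaw=s["tool_rot"][2];im,W=cloud("side")
a=np.array([-np.cos(yaw),-np.sin(yaw),0]);D=W-g;x=D@a;y=D@np.array([-np.sin(yaw),np.cos(yaw),0]);z=D[...,2]
k=(x>.02)&(x<.16)&(abs(y)<.019)&(z>-.13)&(z<.03)&(W[...,2]>.012);X=np.stack([x[k],z[k]],1)
print(len(X))
for q in np.arange(.02,.16,.01):
    j=(X[:,0]>=q)&(X[:,0]<q+.01)
    if j.sum()>4: print(round(q+.005,3),j.sum(),"z",np.percentile(X[j,1],[5,50,95]).round(4),"y",np.percentile(y[k][j],[5,95]).round(4))
E
python3 tilt.py; python3 force.py 6; python3 side.py
```

```text
t 16.5 tcp [ 0.544  -0.3738  0.1992] yaw 0.0478 F [-0.88 -0.17 -1.5 ] grip 34.99977171421051 TILT deg 33.95 top z at grasp 0.0126 inl 2255 6648 tail t [-0.0198  0.0292] axis below grasp -0.0091
t 16.8 F [-0.24 -0.09 -2.08] sd [0.55 0.6  0.22] F.n -1.39 tcp [ 0.5443 -0.3742  0.1998] out -0.005 up 0.0692 y -0.4288 rot [ 3.141 -0.     0.048]
709
0.025 103 z [-0.0396 -0.0072 -0.0008] y [-0.0175  0.0125]
0.035 108 z [-0.0441 -0.0139 -0.009 ] y [-0.0171  0.0138]
0.045 102 z [-0.0518 -0.0204 -0.0161] y [-0.0172  0.0138]
0.055 97 z [-0.0508 -0.0269 -0.0224] y [-0.0167  0.0131]
0.065 94 z [-0.0547 -0.0341 -0.0295] y [-0.0156  0.0133]
0.075 64 z [-0.0609 -0.0462 -0.0411] y [-0.014   0.0067]
0.085 54 z [-0.0672 -0.0563 -0.0481] y [-0.0097  0.0071]
0.095 48 z [-0.0747 -0.0646 -0.059 ] y [-0.0098  0.0062]
0.105 39 z [-0.0792 -0.0712 -0.0675] y [-0.0093  0.0065]
```

Call:
send_rows --pt "0 0 -0.0016 -0.03 0" --pt "0 0 0 -0.04 0" --pt "0 0 0 -0.03 0" --pt "0 0 0 -0.015 0" --pt "0 0 0 -0.005 0"

```text
time: 17.4
tool_pos: [0.5431, -0.376, 0.0773]
tool_rot: [-3.139, 0.003, 0.047]
contact_force: [-0.3, 0.6, -1.9]
opening: 0.0339
grip_force: 35.0
```

Call:
send_rows --pt "0 0 0 0 0" --pt "0 0 0 0 0"

```text
time: 17.6
tool_pos: [0.5448, -0.3774, 0.081]
tool_rot: [3.14, -0.002, 0.047]
contact_force: [-0.6, -0.4, -1.4]
opening: 0.0339
grip_force: 35.0
```

```bash
python3 force.py 6; python3 - <<'E'
from h import *
c=calibration("side");K=np.array(c["intrinsics"]);T=np.linalg.inv(np.array(c["world_to_cam"]))
Q=[]
for u,v in [(331,317),(405,292),(425,319),(345,344)]:
    r=T[:3,:3]@np.array([(u-K[0,2])/K[0,0],-(v-K[1,2])/K[1,1],-1]);Q.append(T[:3,3]+r*(.006-T[2,3])/r[2])
Q=np.array(Q)[:,:2];print(Q,Q.mean(0),cv2.minAreaRect(Q.astype(np.float32)))
E
```

```text
t 17.85 F [ 0.1   0.17 -1.86] sd [0.63 0.46 0.56] F.n -0.98 tcp [ 0.5447 -0.3773  0.081 ] out -0.073 up -0.0282 y -0.4319 rot [ 3.14e+00 -1.00e-03  4.70e-02]
[[ 0.41205745 -0.34774545]
 [ 0.62914701 -0.32724552]
 [ 0.64639161 -0.41617105]
 [ 0.42494599 -0.42731772]] [ 0.52813551 -0.37961994] ((0.5292245149612427, -0.3819582462310791), (0.22686344385147095, 0.09015287458896637), 5.394484043121338)
```

Call:
send_rows --pt "0 0 0 -0.003 0" --pt "0 0 0 -0.0025 0" --pt "0 0 0 0 0"

```text
time: 18.2
tool_pos: [0.5439, -0.3771, 0.0742]
tool_rot: [3.141, 0.001, 0.047]
contact_force: [-0.3, -0.9, 2.3]
opening: 0.0337
grip_force: 35.0
```

```bash
python3 force.py 5
```

```text
t 18.4 F [-0.23 -0.55  2.28] sd [0.35 0.67 0.55] F.n 1.12 tcp [ 0.5441 -0.3771  0.0744] out -0.0772 up -0.0333 y -0.4317 rot [ 3.141 -0.     0.047]
```

Call:
send_rows --pt "0 0 0 -0.0015 0" --pt "0 0 0 0 0"

```text
time: 18.65
tool_pos: [0.5441, -0.377, 0.0727]
tool_rot: [3.141, -0.0, 0.047]
contact_force: [0.4, -0.4, 3.1]
opening: 0.0342
grip_force: 35.0
```

```bash
python3 force.py 5
```

```text
t 18.85 F [-0.34 -0.77  3.39] sd [0.57 0.38 0.36] F.n 1.67 tcp [ 0.5442 -0.377   0.0727] out -0.0781 up -0.0347 y -0.4316 rot [ 3.141 -0.     0.047]
```

The nose is on the pad, pressed with about 5 N. I'll loosen to 3 N and follow the arc down.

Call:
send_rows --pt "0 0 0 0 0" --pt "0 0 0 0 0" --pt "0 0 0 0 0" --grip_force 3

```text
time: 19.2
tool_pos: [0.5442, -0.3765, 0.0722]
tool_rot: [-3.141, 0.0, 0.047]
contact_force: [0.9, -0.2, -1.1]
opening: 0.034
grip_force: 3.0
```

Call:
send_rows --pt "0 0.0028 0.0001 -0.0032 0" --pt "0 0.0028 0.0001 -0.0032 0" --pt "0 0.0028 0.0001 -0.0032 0" --pt "0 0.0028 0.0001 -0.0032 0" --pt "0 0 0 0 0"

```text
time: 19.7
tool_pos: [0.5556, -0.3762, 0.0591]
tool_rot: [-3.141, 0.0, 0.047]
contact_force: [0.0, -0.5, -2.3]
opening: 0.0341
grip_force: 3.0
```

```bash
python3 tilt.py; python3 side.py
```

```text
t 19.7 tcp [ 0.5556 -0.3762  0.0591] yaw 0.0472 F [ 0.02 -0.52 -2.32] grip 2.999904602766037 TILT deg 24.25 top z at grasp 0.0112 inl 3315 6788 tail t [-0.0197  0.0344] axis below grasp -0.0086
612
0.025 76 z [-0.0297 -0.0025  0.002 ] y [-0.0171  0.0124]
0.035 80 z [-0.0352 -0.008  -0.0024] y [-0.0175  0.0121]
0.045 77 z [-0.0393 -0.0115 -0.0073] y [-0.0172  0.0131]
0.055 80 z [-0.0452 -0.0169 -0.0118] y [-0.0169  0.0137]
0.065 74 z [-0.04   -0.0207 -0.0171] y [-0.0171  0.013 ]
0.075 62 z [-0.042  -0.0295 -0.0213] y [-0.0141  0.0116]
0.085 53 z [-0.0474 -0.0356 -0.0302] y [-0.014   0.0073]
0.095 39 z [-0.0528 -0.0435 -0.0348] y [-0.0097  0.0064]
0.105 37 z [-0.0569 -0.0491 -0.0458] y [-0.009   0.0066]
0.115 32 z [-0.0613 -0.0537 -0.0498] y [-0.0096  0.0059]
```

Tilt is down to about 24.5°, so it's working. Continuing.

Call:
send_rows --pt "0 0.0022 0.0001 -0.004 0" --pt "0 0.0022 0.0001 -0.004 0" --pt "0 0.0022 0.0001 -0.004 0" --pt "0 0.0022 0.0001 -0.004 0" --pt "0 0.0016 0.0001 -0.0042 0"

```text
time: 20.3
tool_pos: [0.5659, -0.376, 0.0392]
tool_rot: [3.141, 0.0, 0.047]
contact_force: [-0.6, -0.7, -0.8]
opening: 0.0339
grip_force: 3.0
```

Call:
send_rows --pt "0 0.0016 0.0001 -0.0042 0" --pt "0 0.0016 0.0001 -0.0042 0" --pt "0 0.0016 0.0001 -0.0042 0" --pt "0 0.0016 0.0001 -0.0042 0" --pt "0 0 0 0 0"

```text
time: 20.8
tool_pos: [0.5722, -0.3754, 0.0221]
tool_rot: [-3.141, 0.0, 0.047]
contact_force: [0.2, 0.2, -1.6]
opening: 0.0339
grip_force: 3.0
```

```bash
sed -i 's/if not .3<sl<1/if not -.1<sl<.4/' tilt.py; python3 tilt.py; python3 force.py 3
```

```text
t 20.8 tcp [ 0.5722 -0.3754  0.0221] yaw 0.047 F [ 0.17  0.17 -1.56] grip 2.9997480288147926 TILT deg 5.06 top z at grasp 0.0096 inl 4588 6487 tail t [-0.0197  0.0414] axis below grasp -0.0085
t 20.95 F [-0.16 -0.55 -1.78] sd [0.29 0.54 0.39] F.n -1.16 tcp [ 0.5721 -0.3755  0.0226] out -0.084 up -0.0917 y -0.4301 rot [-3.141  0.     0.047]
```

Call:
send_rows --pt "0 0.0008 0 -0.0025 0" --pt "0 0.0007 0 -0.0025 0" --pt "0 0.0005 0 -0.002 0" --pt "0 0 0 0 0"

```text
time: 21.4
tool_pos: [0.5742, -0.3755, 0.0156]
tool_rot: [3.142, 0.0, 0.047]
contact_force: [-0.0, -0.2, -1.4]
opening: 0.0342
grip_force: 3.0
```

```bash
python3 tilt.py; python3 force.py 4
```

```text
t 21.4 tcp [ 0.5742 -0.3755  0.0156] yaw 0.047 F [-0.01 -0.17 -1.41] grip 2.9999660700559616 TILT deg -0.39 top z at grasp 0.0096 inl 4869 6476 tail t [-0.0197  0.0429] axis below grasp -0.0084
t 21.6 F [ 0.26  0.1  -1.82] sd [0.09 0.44 0.5 ] F.n -0.83 tcp [ 0.574  -0.3755  0.0156] out -0.0865 up -0.0986 y -0.4301 rot [-3.141  0.     0.047]
```

Call:
send_rows --pt "0 0.0003 0 -0.0015 0" --pt "0 0 0 0 0"

```text
time: 21.85
tool_pos: [0.5744, -0.3756, 0.0147]
tool_rot: [3.141, -0.0, 0.047]
contact_force: [-1.2, -0.0, 1.6]
opening: 0.0343
grip_force: 3.0
```

```bash
python3 tilt.py; python3 force.py 4
```

```text
t 21.85 tcp [ 0.5744 -0.3756  0.0147] yaw 0.0468 F [-1.2  -0.04  1.64] grip 3.000049889087677 TILT deg -0.26 top z at grasp 0.01 inl 4879 6525 tail t [-0.0196  0.0424] axis below grasp -0.008
t 22.05 F [-1.16  0.77  2.53] sd [0.24 0.44 0.49] F.n 0.51 tcp [ 0.5744 -0.3756  0.0146] out -0.0867 up -0.0996 y -0.4302 rot [ 3.141 -0.     0.047]
```

It's flat and supported on the pad, with its middle at about (0.530, -0.378) against the pad's (0.533, -0.377). Releasing and lifting off.

Call:
send_rows --pt "0.6 0 0 0 0" --pt "0.8 0 0 0 0" --pt "0.8 0 0 0 0" --pt "0.8 0 0 0 0" --pt "0.8 0 0 0 0"

```text
time: 22.6
tool_pos: [0.5744, -0.3756, 0.0142]
tool_rot: [3.142, 0.0, 0.047]
contact_force: [1.2, -1.1, -0.0]
opening: 0.0698
grip_force: 0.0
```

Call:
send_rows --pt "0.8 0 0 0.01 0" --pt "0.8 0 0 0.03 0" --pt "0.8 0 0 0.05 0" --pt "0.8 0 0 0.05 0" --pt "0.8 0 0 0.05 0"

```text
time: 23.1
tool_pos: [0.5742, -0.3754, 0.2073]
tool_rot: [3.141, -0.001, 0.047]
contact_force: [1.3, -0.8, -0.5]
opening: 0.0733
grip_force: 0.0
```

Call:
send_rows --pt "0.8 0 0.05 0 0" --pt "0.8 0 0.05 0 0" --pt "0.8 0 0.05 0 0" --pt "0.8 0 0.05 0 0" --pt "0.8 0 0.05 0 0"

```text
time: 23.6
tool_pos: [0.5741, -0.1237, 0.2054]
tool_rot: [3.141, -0.001, 0.046]
contact_force: [0.4, -0.3, 0.5]
opening: 0.0734
grip_force: 0.0
```

```bash
python3 - <<'E'
from m2 import *
im,W=cloud("scene");np.savez("scene9.npz",im=im,W=W);m.load("scene9")
k=m.reg(150,215,205,300,.014,.06);print(k.sum(),np.argwhere(k).mean(0));m.axis(k)
s=observe();print(s["time"],s["tool_pos"],s["opening"])
a=np.load("scene0.npz")["im"].astype(int);d=(abs(im.astype(int)-a).sum(2)>70).astype(np.uint8)
d=cv2.morphologyEx(d,cv2.MORPH_OPEN,np.ones((3,3)));n,_,st,_=cv2.connectedComponentsWithStats(d);print(st[1:][st[1:,4]>25])
E
```

```text
664 [251.12801205 176.91716867]
axis [0.99888486 0.04721244] ctr [ 0.53278529 -0.37700859] len 0.17284787621723086 wid 0.03364393685821193 ends [ 0.44638478 -0.37954551] [ 0.61903991 -0.37138494] z [0.0232921  0.04102886 0.04721371]
23.65 [ 0.57389369 -0.11592815  0.20563291] 0.07333197730478977
[[ 238    0   29   32  568]
 [ 281    0   22    9  116]
 [ 336    0    7   41  194]
 [ 309    4    8   13   86]
 [ 269    7   10   12   84]
 [ 278    8   30   35  752]
 [ 245   28    7    8   44]
 [ 243   37   22   15  178]
 [ 224   38    8   10   45]
 [ 266   40   10   11   78]
 [ 264   40   57   44  836]
 [ 203   42   89  172 5991]
 [ 339   50    3    9   27]
 [ 278   61   66  128 3174]
 [ 315   62    9   15  109]
 [ 261   86    7   12   76]
 [ 250  100   18   14  170]
 [ 251  113    7    5   27]
 [ 280  113    9    7   52]
 [ 169  222   19   56  689]
 [ 236  236   47   45  707]]
```

The thermometer lies centred at (0.533, -0.377), which is the pad centre, with yaw 0.047 and its top at the right height. Apart from the arm, only the thermometer's old and new places changed in the scene image. Handing in.

```bash
python3 -c "
from cell import hand_in
print(hand_in())"
```

```text
the job is handed in; nothing more can be done
None
```

The job is handed in: the thermometer was held about half way in (about 4 N) on the round well's clay for over 3 s, then laid flat and right way up on the middle of its pad, with nothing else on the bench visibly moved.

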